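Pack salvaged heat sinks into the storage case

TASK

Pry up the closed lid of the storage case with the flat blade tool from the blue mat, not with the fingers, and swing it open until it stands upright or beyond. Then lift every finned heat sink out of the black bin and stand each on its base on the floor of the case, leaving the round capacitor in the bin. Once all are packed, shut the lid fully, with the blade tool left lying on the blue mat again and the mug, the jar and the multimeter left where they are.

Things in the scene. Friction and masses are not known exactly. Their poses are not given: they have to be found in the camera images.
- case: grey fixed storage case, 170 (x) x 160 (y) x 75 mm high, walls and floor 5 mm. Origin: centre of its underside. The lid hinges on the +x wall; the -x wall is the front, facing roughly the robot's right. A ledge along the front, 18 mm deep, has its top 65 mm above the bench; between it and the lid's lip is a pry slot 10 mm high, 18 mm deep, open to the front
- lid (a joint): lid angle, rad: 0 shut, 1.9 fully open (1.57 upright). Flat plate 188 (hinge to free edge) x 160 x 5 mm, 0.14 kg; shut, its underside is 75 mm above the bench and its lip projects 18 mm beyond the front wall, flush with the ledge below. The stiff hinge (0.18 N m) keeps it at any angle; about 2 N at the lip lifts it
- lid_edge (a point): middle of the lower corner of the lid's free front edge (underside), 188 mm from the hinge; it moves with the lid
- lid_hinge (a point): fixed point on the hinge axis, middle of the case's +x rim, 75 mm above the bench; the axis runs along the case's y
- bin: low black parts bin, fixed, 200 (x) x 210 (y) x 36 mm high, walls and floor 4 mm. Origin: centre of its underside
- sink1: aluminium heat sink: flat base plate 64 (x) x 58 (y) x 5 mm with a pack of fins standing along its middle, 64 long (x), 20 wide (y), the fin tops 54 mm above the underside. Loose, about 0.16 kg, stands in the bin at the start. Origin: centre of its underside; z up through the fins. Two to four of sink1..sink4 are present
- sink2: aluminium heat sink: flat base plate 64 (x) x 58 (y) x 5 mm with a pack of fins standing along its middle, 64 long (x), 20 wide (y), the fin tops 54 mm above the underside. Loose, about 0.16 kg, stands in the bin at the start. Origin: centre of its underside; z up through the fins. Two to four of sink1..sink4 are present
- sink3: aluminium heat sink: flat base plate 64 (x) x 58 (y) x 5 mm with a pack of fins standing along its middle, 64 long (x), 20 wide (y), the fin tops 54 mm above the underside. Loose, about 0.16 kg, stands in the bin at the start. Origin: centre of its underside; z up through the fins. Two to four of sink1..sink4 are present
- sink4: aluminium heat sink: flat base plate 64 (x) x 58 (y) x 5 mm with a pack of fins standing along its middle, 64 long (x), 20 wide (y), the fin tops 54 mm above the underside. Loose, about 0.16 kg, stands in the bin at the start. Origin: centre of its underside; z up through the fins. Two to four of sink1..sink4 are present
- capacitor: round black capacitor with a silver top, 38 mm across, 34 mm high, standing loose in the bin; must stay in the bin. Origin: centre of its underside
- mat: blue silicone mat, fixed, 240 (x) x 100 (y) x 3 mm. Origin: centre of its underside
- blade: flat blade tool, 170 mm long, 0.07 kg, lying on the mat: black handle 100 (x) x 20 (y) x 24 (z) mm, and a steel blade 22 wide, 3 mm thick, reaching 70 mm out of the handle's +x end at mid height (its middle 12.5 mm above the underside). Origin: centre of the handle's underside
- blade_grip (a point): good place to grip the tool: inside the handle, 12 mm from its middle towards the blade, at mid height, near the centre of mass
- blade_tip (a point): middle of the blade's front edge, 120 mm ahead (tool's +x) of the handle's middle
- mug: white mug, 80 mm across, 90 mm high; bystander. Origin: centre of its underside
- jar: white jar, 70 mm across, 80 mm high; bystander. Origin: centre of its underside
- multimeter: black and orange multimeter lying on its back, 150 x 75 x 36 mm; bystander. Origin: centre of its underside
Things that resemble listed ones, but are neither listed nor needed, are in the scene too. Leave any green or orange look-alike of the sink4 alone.

How it is judged:
On the way, in this order (a step that is already met when the one before it is completed fails the run):
1. the lid is pried up more than 0.25 rad with the blade, the fingers not touching it (value of joint lid above 0.25 rad and contact force between blade and lid above 0.2 N and contact force between the fingers and lid below 0.2 N), for 0.1 s.
2. the lid stands open (more than 1.4 rad) (value of joint lid above 1.4 rad), for 0.2 s.
3. every heat sink stands released on its base on the floor of the case, the lid still open (value of joint lid above 0.8 rad and x of sink1 in the frame of case between -0.08 and 0.08 m and y of sink1 in the frame of case between -0.075 and 0.075 m and z of sink1 in the frame of case between -0.005 and 0.012 m and angle between each of sink1, sink2, sink3, sink4's own z axis and vertical below 0.15 rad and x of sink2 in the frame of case between -0.08 and 0.08 m and y of sink2 in the frame of case between -0.075 and 0.075 m and z of sink2 in the frame of case between -0.005 and 0.012 m and x of sink3 in the frame of case between -0.08 and 0.08 m and y of sink3 in the frame of case between -0.075 and 0.075 m and z of sink3 in the frame of case between -0.005 and 0.012 m and x of sink4 in the frame of case between -0.08 and 0.08 m and y of sink4 in the frame of case between -0.075 and 0.075 m and z of sink4 in the frame of case between -0.005 and 0.012 m and contact force between the fingers and sink1 below 0.2 N and contact force between the fingers and sink2 below 0.2 N and contact force between the fingers and sink3 below 0.2 N and contact force between the fingers and sink4 below 0.2 N), for 0.2 s.
4. the lid is shut (value of joint lid below 0.04 rad), for 0.2 s.
At the end, for the whole second after the job is handed in: The lid is shut (below 0.04 rad), every heat sink present stands on its base (within 0.15 rad of upright) on the floor inside the case, the capacitor is in the bin, the blade tool lies on the mat (the middle of its handle over the mat), and all is at rest (value of joint lid below 0.04 rad and x of sink1 in the frame of case between -0.08 and 0.08 m and y of sink1 in the frame of case between -0.075 and 0.075 m and z of sink1 in the frame of case between -0.005 and 0.012 m and angle between each of sink1, sink2, sink3, sink4's own z axis and vertical below 0.15 rad and x of sink2 in the frame of case between -0.08 and 0.08 m and y of sink2 in the frame of case between -0.075 and 0.075 m and z of sink2 in the frame of case between -0.005 and 0.012 m and x of sink3 in the frame of case between -0.08 and 0.08 m and y of sink3 in the frame of case between -0.075 and 0.075 m and z of sink3 in the frame of case between -0.005 and 0.012 m and x of sink4 in the frame of case between -0.08 and 0.08 m and y of sink4 in the frame of case between -0.075 and 0.075 m and z of sink4 in the frame of case between -0.005 and 0.012 m and x of capacitor in the frame of bin between -0.1 and 0.1 m and y of capacitor in the frame of bin between -0.105 and 0.105 m and height (world z) of capacitor below 0.03 m and x of blade in the frame of mat between -0.12 and 0.12 m and y of blade in the frame of mat between -0.05 and 0.05 m and z of blade in the frame of mat between -0.002 and 0.012 m and linear speed of each of sink1, sink2, sink3, sink4, blade below 0.03 m/s); the robot touches nothing.
It fails at once if the mug is moved more than 30 mm (distance of mug from where it was at the start of the episode above 0.03 m).
It fails at once if the jar is moved more than 30 mm (distance of jar from where it was at the start of the episode above 0.03 m).
It fails at once if the multimeter is moved more than 30 mm (distance of multimeter from where it was at the start of the episode above 0.03 m).
Of sink1, sink2, sink3, sink4 only 2 to 4 are there at a start; the rules pass over those that are not, and their reading is None.
At some moment in a run one of sink1, sink2, sink3, sink4, blade may be knocked a few centimetres aside while the robot is not near it.
It also fails if it takes over 210 s, if anything falls off the work surface, if the arm or the gripper's body presses on something with over 40 N, if the wrist force passes 120 N, or if a joint passes its speed limit or range.

ROBOT

A 6-joint arm with a two-finger parallel gripper is mounted at the origin on the work surface. World frame = base frame: x ahead of the robot, y to its left, z up, the work surface at z = 0. Lengths are in m, angles in rad, forces in N, time in s.
With the tool pointing down it reaches from about 0.275 to 0.85 m from the base axis. Payload 5.2 kg.
Tool frame: the origin (TCP) lies midway between the tips of the shut fingers; the grasp point (between the pads) lies 19 mm behind it; z points along the fingers, y is the line along which they close (so a half turn about z gives the same grasp; the last joint's range is limited). The gripper opens to 85 mm and grips with 20 to 120 N. Pads are 22 mm wide; open, the fingers measure 114 mm over their backs; the gripper's body (76 mm by 85 mm) begins 54 mm behind the grasp point. The pads swing forward as they close: fully open they stand 13 mm farther back than shut.
Start: joints at [1.096, 0.259, 1.535, -0, 1.348, -0.203], TCP at [0.148, 0.53, 0.231] pointing down, gripper open.
Joint ranges: [-3.14, 3.14], [-0.91, 2.08], [0.19, 2.58], [-1.22, 4.36], [0.22, 2.71], [-3.12, 3.12]. Speed limits (rad/s): [2.57, 2.57, 3.14, 3.14, 3.14, 3.14].

INTERFACE

Orientations are given as a unit quaternion [x, y, z, w].
In Python, from workcell import readout, cams, ctrl, spotter gives the robot as it stands. The module is installed in compiled form; this text tells all that it offers.
- The arm moves only by the shell command python3 -m inch 'ROWS' [FORCE]. ROWS is JSON, one flat list of numbers, 7 for each row, row after row: the shift along the world's x, y, z normalised to -1 to 1, where 1 is 40 mm, then the turn, a rotation vector about the world's x, y, z normalised to -1 to 1, where 1 is 0.15 rad, then the opening, from -1 (shut) to 1 (fully open). In form: [tx, ty, tz, wx, wy, wz, grip, tx, ty, tz, wx, wy, wz, grip, ...]. A call has 1 to 8 rows; each row shifts and turns the commanded pose from where the row before left it; what a row does not reach is not made up. A row lasts 1/10 s, in which the tool goes at most 50 mm and 8.59 degrees, less where a joint would pass 70% of its speed; a pose out of reach is approached as far as the arm can. A call with a number of a shift or a turn outside -1 to 1 is refused whole. A call with a gripper value outside its range is refused whole. The fingers move at their own pace and stop on an object; FORCE is the grip in N (left out, the last holds). Time passes only in rows, so rows that do not move let the fingers close. It gives the time, the measured TCP pose, the force, the opening and the grip force at its end, in the units of the state.
- readout.get_obs(): the state, without advancing time (a new reading comes with each control period).
- cams.read_camera(name): name is "side" or "top"; returns a dict with "pixels" (384x512x3 uint8, blue, green, red), "fov_y" (degrees; the focal length in pixels is half the picture's height over the tangent of half this angle, whatever the lens; pixels are square), "cx", "cy" (the principal point, pixels), "R" (3x3) and "t" (3): a world point X has camera coordinates R X + t. Camera axes: x right, y down, z forward; pixel columns grow to the right and rows downward; lengths in m; the calibration is good to about 2 mm. A picture is of the moment at which its call begins. There is no depth.
- ctrl.finish_job(): hands the job in; it is judged then, once.
Trained networks look in the newest picture that a camera, given by its name, has taken for a name from the list of things; names that differ only in an ending like _2 or _b are one class to them, and where a whole thing is asked for, a point or a joint stands for the part that bears it (a point fixed in the world has none). Each returns a list of dicts, best first, with "p" (0 to 1); they miss things now and then, are a little off and sometimes report something else, mostly with a low value. They report only what shows in the picture. A call takes as long as a camera call. They do not tell look-alikes from the thing itself.
- spotter.silhouettes(camera, thing): "pixels" (384x512 bool, what is visible of it) and "position" ([column, row] in pixels, amid what is visible of it).
The state is a dict: "time": time; "joint_pos": joint angles; "joint_vel": joint speeds; "tau": joint torques, N m; "ee_pos": TCP position; "tool_rot": TCP orientation; "force": force on the tool from outside, world axes, zero at the start; "torque": the same for the moment, N m; "grip_width": opening from 0.0 (shut) to 1.0 (fully open); "finger_force": force on a finger pad.
Only numpy, scipy, OpenCV 4.12 (cv2) and the standard library are available. Lean on these libraries where they do the work, as an engineer would, in place of code of your own. Each camera call takes 0.05 s, during which the arm holds its last target. There are 200 camera calls.

## Working session

There is one attempt and no reset: what is moved stays moved. The work goes in short steps, Python scripts to look and compute and a shell command to move; the robot and the scene stay as the last step left them, time stands still between calls to the robot, and variables do not carry over. Pictures are saved under pics/ and viewed, at most 14 in all, crops included, and the job is handed in when it is done.

```bash
mkdir -p pics; cat > h.py <<'E'
import numpy as np, cv2
from workcell import readout, cams, ctrl, spotter
def cam(n):
    c=cams.read_camera(n); c['f']=192/np.tan(np.radians(c['fov_y'])/2); c['R']=np.array(c['R']); c['t']=np.array(c['t']); return c
def ray(c,uv,z):
    d=c['R'].T@np.array([(uv[0]-c['cx'])/c['f'],(uv[1]-c['cy'])/c['f'],1.]); o=-c['R'].T@c['t']
    return o+d*(z-o[2])/d[2]
def proj(c,X):
    p=c['R']@np.array(X)+c['t']; return p[:2]/p[2]*c['f']+[c['cx'],c['cy']]
E
python3 - <<'E'
from h import *
for n in ['top','side']:
    c=cam(n); cv2.imwrite(f'pics/{n}0.png',cv2.resize(c['pixels'],(800,600),interpolation=cv2.INTER_CUBIC))
    print(n,c['fov_y'],-c['R'].T@c['t'],c['R'][2])
    for th in ['case','lid','bin','sink1','capacitor','mat','blade','mug','jar','multimeter']:
        for d in spotter.silhouettes(n,th)[:6]:
            m=d['pixels']; r=cv2.minAreaRect(np.argwhere(m)[:,::-1].astype(np.float32)) if m.any() else None
            print(th,round(d['p'],2),np.round(d['position']),m.sum(),r and np.round(cv2.boxPoints(r)).astype(int).tolist())
E
```

```text
top 57.87619994328427 [ 0.4375733  -0.13036268  0.92314641] [ 0.16993866  0.00740903 -0.98542679]
case 0.64 [131. 216.] 5718 [[80, 236], [115, 161], [182, 192], [147, 267]]
lid 0.68 [128. 210.] 4827 [[82, 234], [115, 163], [173, 189], [140, 260]]
bin 0.7 [300. 227.] 5232 [[257, 191], [342, 186], [345, 265], [261, 269]]
bin 0.22 [129. 212.] 5015 [[81, 234], [115, 162], [174, 189], [140, 262]]
sink1 0.84 [371. 214.] 588 [[354, 220], [361, 199], [390, 209], [383, 229]]
sink1 0.72 [314. 210.] 582 [[301, 199], [324, 197], [327, 223], [304, 226]]
sink1 0.68 [327. 149.] 536 [[312, 152], [325, 126], [344, 135], [331, 161]]
sink1 0.62 [369. 167.] 507 [[356, 175], [363, 148], [383, 153], [375, 181]]
sink1 0.57 [276. 248.] 567 [[264, 236], [287, 233], [289, 260], [267, 262]]
sink1 0.5 [283. 210.] 198 [[277, 204], [292, 204], [292, 219], [277, 219]]
capacitor 0.73 [284. 212.] 186 [[274, 212], [284, 201], [294, 211], [284, 222]]
mat 0.85 [218. 229.] 2909 [[190, 269], [204, 178], [242, 183], [228, 274]]
mug 0.91 [385. 279.] 1380 [[363, 260], [409, 260], [409, 296], [363, 296]]
mug 0.71 [214. 226.]
[... 984 characters left out ...]
 251]]
sink1 0.56 [274. 166.] 504 [[261, 153], [284, 153], [284, 176], [261, 176]]
sink1 0.55 [308. 190.] 520 [[291, 198], [293, 178], [319, 180], [318, 200]]
capacitor 0.62 [267. 185.] 253 [[262, 175], [276, 175], [276, 194], [262, 194]]
mat 0.66 [272. 246.] 2770 [[220, 250], [227, 215], [331, 236], [324, 271]]
blade 0.95 [284. 239.] 853 [[240, 242], [242, 228], [315, 238], [313, 252]]
mug 0.69 [334. 128.] 1038 [[319, 110], [350, 110], [350, 149], [319, 149]]
jar 0.86 [192. 181.] 910 [[177, 159], [204, 159], [204, 197], [177, 197]]
multimeter 0.95 [169. 242.] 2360 [[130, 257], [133, 220], [204, 226], [201, 262]]
multimeter 0.5 [306. 190.] 531 [[292, 179], [319, 179], [319, 199], [292, 199]]
```

View pics/top0.png

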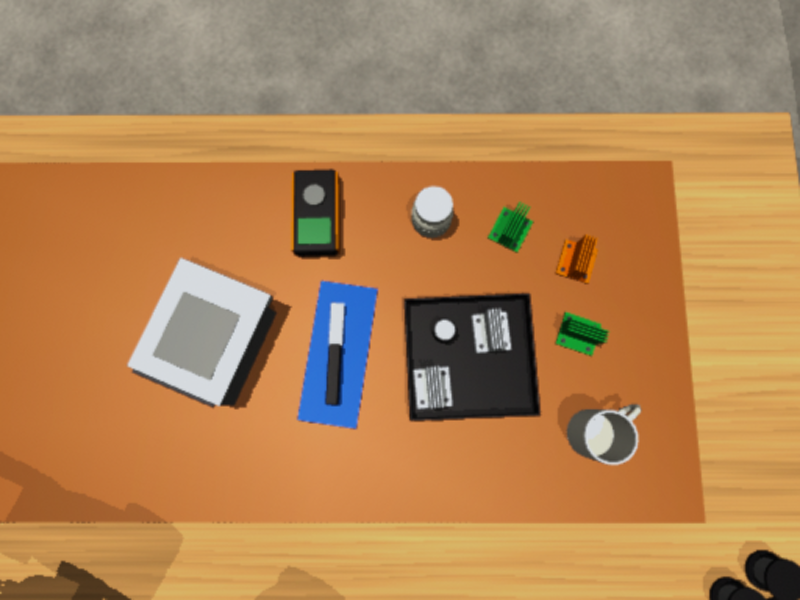

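View pics/side0.png

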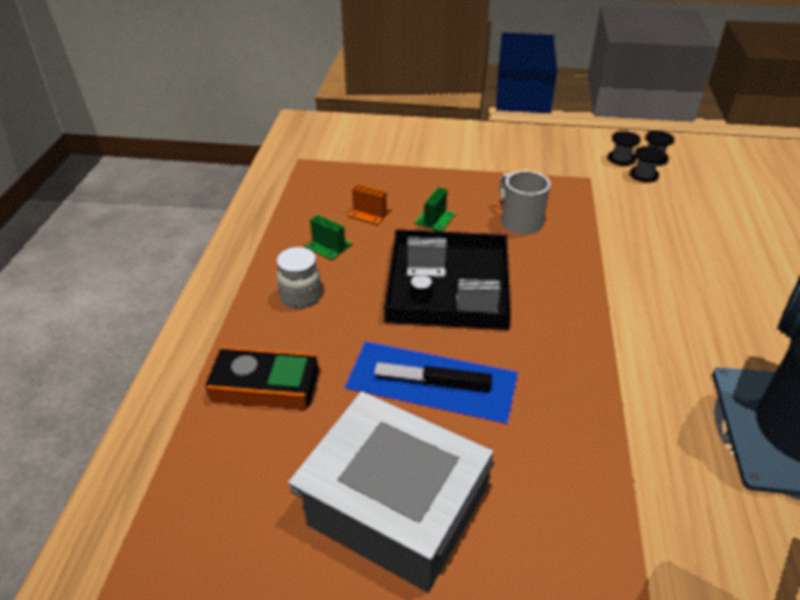

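Top view: case at left (lid corners about (183,260),(272,295),(218,405),(130,370) in the 800-px picture), blade on the mat at (335,355) with the steel end pointing away. The bin holds two sinks at (491,331) and (432,387) and the capacitor at (445,330). The green and orange ones are look-alikes.

```bash
python3 - <<'E'
from h import *
C={n:cam(n) for n in ['top','side']}
def m(n,th,i=0):
    return spotter.silhouettes(n,th)[i]['pixels']
def rect(c,mask,z):
    k=cv2.findContours(mask.astype(np.uint8),0,1)[0]; k=max(k,key=cv2.contourArea)[:,0]
    P=np.array([ray(c,p+0.0,z)[:2] for p in k])
    r=cv2.minAreaRect((P*1000).astype(np.float32)); return r,cv2.boxPoints(r).round().tolist()
for n in C:
    for th,z in [('lid',.08),('mat',.003),('bin',.036),('blade',.02)]:
        try: print(n,th,*rect(C[n],m(n,th),z))
        except Exception as e: print(n,th,'no')
    for d in spotter.silhouettes(n,'sink1'): print(n,'sink',round(d['p'],2),np.round(d['position']),ray(C[n],d['position'],.02).round(3))
    for th,z in [('capacitor',.03),('mug',.05),('jar',.04),('multimeter',.02)]:
        d=spotter.silhouettes(n,th)[0];print(n,th,ray(C[n],d['position'],z).round(3))
t=C['top']['pixels']; s=C['side']['pixels']
a=cv2.resize(t[150:280,70:240],None,fx=4.7,fy=4.7,interpolation=cv2.INTER_CUBIC)[:600]
b=cv2.resize(s[230:384,170:340],None,fx=3.9,fy=3.9,interpolation=cv2.INTER_CUBIC)[:600]
cv2.imwrite('pics/a.png',a);cv2.imwrite('pics/b.png',b)
# candidate lid outlines
E
```

```text
top lid no
top mat ((512.5479736328125, -30.5751953125), (102.56788635253906, 239.4921112060547), 80.9289321899414) [[386.0, -62.0], [623.0, -100.0], [639.0, 1.0], [402.0, 39.0]]
top bin ((504.87158203125, -250.43663024902344), (199.60040283203125, 210.34918212890625), 2.4071123600006104) [[401.0, -150.0], [410.0, -360.0], [609.0, -351.0], [600.0, -141.0]]
top blade ((511.31439208984375, -26.50066375732422), (22.0595760345459, 167.1058349609375), 87.60627746582031) [[427.0, -34.0], [594.0, -41.0], [595.0, -19.0], [428.0, -12.0]]
top sink 0.89 [315. 210.] [ 0.553 -0.29   0.02 ]
top sink 0.83 [370. 212.] [ 0.546 -0.435  0.02 ]
top sink 0.81 [279. 246.] [ 0.46  -0.195  0.02 ]
top sink 0.63 [373. 167.] [ 0.666 -0.447  0.02 ]
top sink 0.59 [328. 146.] [ 0.725 -0.33   0.02 ]
top capacitor [ 0.545 -0.203  0.03 ]
top mug [ 0.381 -0.458  0.05 ]
top jar [ 0.745 -0.198  0.04 ]
top multimeter [0.759 0.014 0.02 ]
side lid ((541.881103515625, 183.44625854492188), (164.2518310546875, 189.9663543701172), 66.95511627197266) [[422.0, 145.0], [597.0, 71.0], [661.0, 222.0], [487.0, 296.0]]
side mat ((51
[... 198 characters left out ...]
3691406), (200.80340576171875, 253.38487243652344), 2.913297653198242) [[397.0, -110.0], [410.0, -363.0], [611.0, -352.0], [598.0, -99.0]]
side blade ((510.2339782714844, -21.2457218170166), (40.25143051147461, 168.77284240722656), 87.80338287353516) [[425.0, -38.0], [594.0, -45.0], [595.0, -4.0], [427.0, 2.0]]
side sink 0.92 [236. 133.] [ 0.669 -0.427  0.02 ]
side sink 0.89 [307. 189.] [ 0.448 -0.206  0.02 ]
side sink 0.85 [279. 133.] [ 0.541 -0.447  0.02 ]
side sink 0.78 [274. 164.] [ 0.543 -0.294  0.02 ]
side sink 0.61 [210. 152.] [ 0.726 -0.325  0.02 ]
side capacitor [ 0.547 -0.199  0.03 ]
side mug [ 0.381 -0.434  0.05 ]
side jar [ 0.746 -0.189  0.04 ]
side multimeter [0.754 0.02  0.02 ]
```

View pics/a.png

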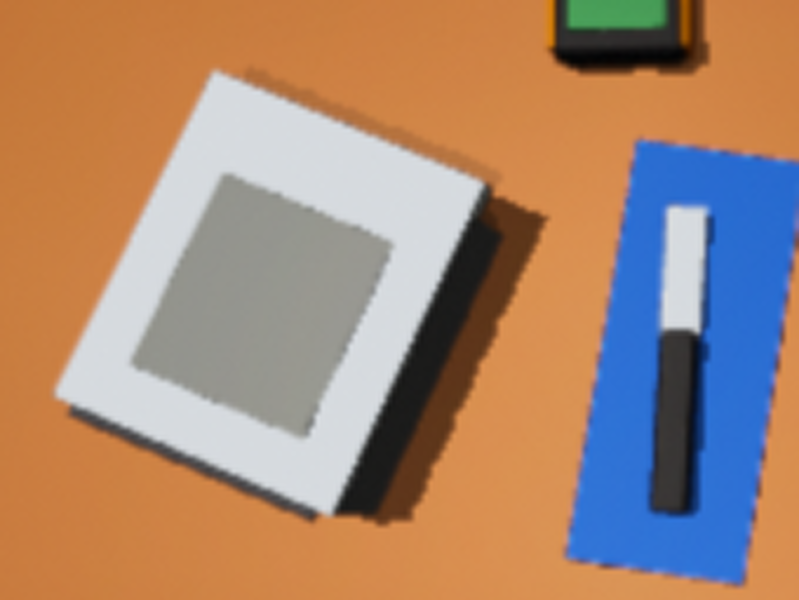

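View pics/b.png

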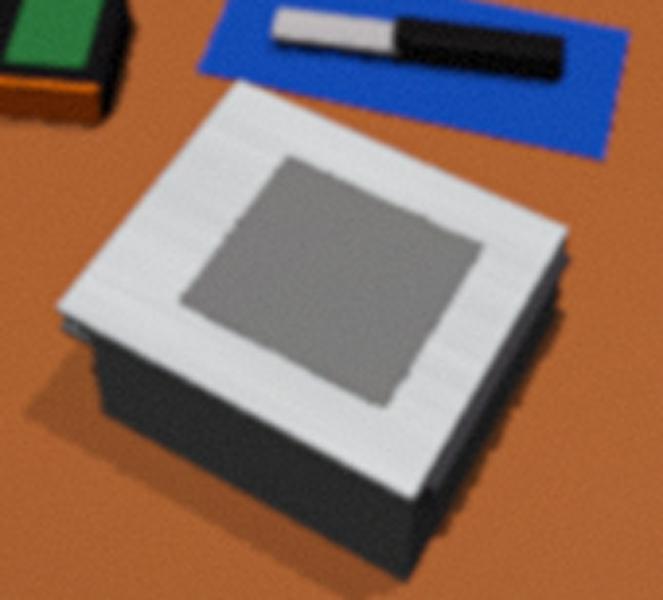

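Image a/b: the lip and ledge overhang show on the +x world side (left corner (60,310) in b). So the case front faces about (0.92,-0.39), and the blade must enter from there.

```bash
cat > st.py <<'E'
from h import *
from scipy.spatial.transform import Rotation as Rn
o=readout.get_obs(); R=Rn.from_quat(o['tool_rot']).as_matrix()
print('t',round(o['time'],2),'p',np.round(np.array(o['ee_pos'])*1000,1),'yawY',round(float(np.degrees(np.arctan2(R[1,1],R[0,1]))),1),'z',R[:,2].round(3),'w',round(o['grip_width'],3),'ff',np.round(o['finger_force'],1),'F',np.round(o['force'],1),'q',np.round(o['joint_pos'],2))
E
python3 st.py
python3 - <<'E'
from h import *
# refine blade/sinks/lid
C={n:cam(n) for n in ['top','side']}
def lsq(n,th,zs):
    c=C[n]
    for d in spotter.silhouettes(n,th):
        k=max(cv2.findContours(d['pixels'].astype(np.uint8),0,1)[0],key=cv2.contourArea)[:,0]
        P=np.array([ray(c,p,zs)[:2]*1000 for p in k]).astype(np.float32); r=cv2.minAreaRect(P)
        print(n,th,round(d['p'],2),np.round(r[0]),np.round(r[1]),round(r[2],1))
for n in C: lsq(n,'sink1',.009); lsq(n,'blade',.02)
# lid corners from eye: crop a scale 4.7 offset (70,150); crop b scale 3.9 offset (170,230)
for p in [(213,70),(487,183),(332,516),(56,394)]: print('top',ray(C['top'],(p[0]/4.7+70-.5,p[1]/4.7+150-.5),.08).round(4))
for p in [(240,80),(567,230),(413,500),(60,310)]: print('side',ray(C['side'],(p[0]/3.9+170-.5,p[1]/3.9+230-.5),.08).round(4))
E
```

```text
t 2.1 p [147.6 529.8 231.3] yawY 74.4 z [-0.  0. -1.] w 1.001 ff 0.0 F [-1.  -0.7 -0.6] q [ 1.1   0.26  1.53  0.    1.35 -0.2 ]
top sink1 0.96 [ 678. -444.] [61. 84.] 70.7
top sink1 0.85 [ 541. -443.] [77. 59.] 69.0
top sink1 0.83 [ 550. -289.] [71. 59.] 5.6
top sink1 0.55 [ 735. -333.] [63. 85.] 62.9
top sink1 0.43 [512. -31.] [100. 238.] 81.9
top blade 0.83 [511. -27.] [ 22. 167.] 87.5
side sink1 0.93 [ 452. -217.] [69. 78.] 1.2
side sink1 0.88 [ 548. -308.] [ 65. 110.] 4.5
side sink1 0.71 [ 539. -463.] [141.  64.] 81.5
side sink1 0.7 [ 733. -348.] [ 74. 135.] 8.6
side sink1 0.64 [ 674. -460.] [ 74. 134.] 6.5
side sink1 0.5 [511. -30.] [ 38. 171.] 87.8
side blade 0.98 [509. -17.] [167.  36.] 0.5
top [0.66   0.2184 0.08  ]
top [0.5983 0.0696 0.08  ]
top [0.4259 0.1422 0.08  ]
top [0.4879 0.2883 0.08  ]
side [0.5968 0.0727 0.08  ]
side [0.4244 0.1454 0.08  ]
side [0.4852 0.2927 0.08  ]
side [0.6565 0.2214 0.08  ]
```

```bash
for i in 1; do python3 -m inch '[0.532,-0.869,0,0,0,0.096,0,0.532,-0.869,0,0,0,0.096,0,0.532,-0.869,0,0,0,0.096,0,0.532,-0.869,0,0,0,0.096,0,0.532,-0.869,0,0,0,0.096,0,0.532,-0.869,0,0,0,0.096,0,0.532,-0.869,0,0,0,0.096,0,0.532,-0.869,0,0,0,0.096,0]' 60
python3 -m inch '[0.532,-0.869,0,0,0,0.096,0,0.532,-0.869,0,0,0,0.096,0,0.532,-0.869,0,0,0,0.096,0,0.532,-0.869,0,0,0,0.096,0,0.532,-0.869,-0.3,0,0,0.096,0,0.532,-0.869,-0.3,0,0,0.096,0,0.532,-0.869,-0.3,0,0,0.096,0,0.532,-0.869,-0.3,0,0,0.096,0]'; done; python3 st.py
```

```text
time: 3.2
ee_pos: [0.3185, 0.2503, 0.2316]
tool_rot: [0.078, 0.997, 0.0, 0.0]
force: [0.6, 0.6, 0.6]
grip_width: 0.498
finger_force: 0.0
time: 4.0
ee_pos: [0.4889, -0.028, 0.1831]
tool_rot: [0.021, 1.0, -0.0, 0.0]
force: [0.8, 0.1, 0.8]
grip_width: 0.499
finger_force: 0.0
t 4.0 p [488.9 -28.  183.1] yawY 87.6 z [ 0.001 -0.    -1.   ] w 0.499 ff 0.0 F [0.8 0.1 0.8] q [-0.29  0.19  1.75  0.    1.2  -1.82]
```

```bash
python3 -m inch '[0,0.05,-0.95,0,0,0,0,0,0,-0.95,0,0,0,0,0,0,-0.95,0,0,0,0,0,0,-0.8,0,0,0,0,0,0,-0.5,0,0,0,0,0,0,-0.25,0,0,0,0,0,0,0,0,0,0,0]'; python3 -m inch '[0,0,0,0,0,0,-0.3,0,0,0,0,0,0,-1,0,0,0,0,0,0,-1,0,0,0,0,0,0,-1,0,0,0,0,0,0,-1,0,0,0,0,0,0,-1]' 80; python3 st.py; python3 - <<'E'
from h import *
c=cam('side'); cv2.imwrite('pics/c.png',cv2.resize(c['pixels'][150:330,180:420],(800,600),interpolation=cv2.INTER_CUBIC))
E
```

```text
time: 4.7
ee_pos: [0.4874, -0.0242, 0.0063]
tool_rot: [0.021, 1.0, 0.0, -0.001]
force: [-0.3, 0.4, -0.6]
grip_width: 0.504
finger_force: 0.0
time: 5.3
ee_pos: [0.4893, -0.0246, 0.0088]
tool_rot: [0.021, 1.0, -0.0, 0.002]
force: [-1.5, 1.2, 6.6]
grip_width: 0.216
finger_force: 79.8
t 5.3 p [489.3 -24.6   8.8] yawY 87.6 z [ 0.003 -0.001 -1.   ] w 0.216 ff 79.8 F [-1.5  1.2  6.6] q [-0.28  0.42  1.94  0.    0.77 -1.81]
```

View pics/c.png

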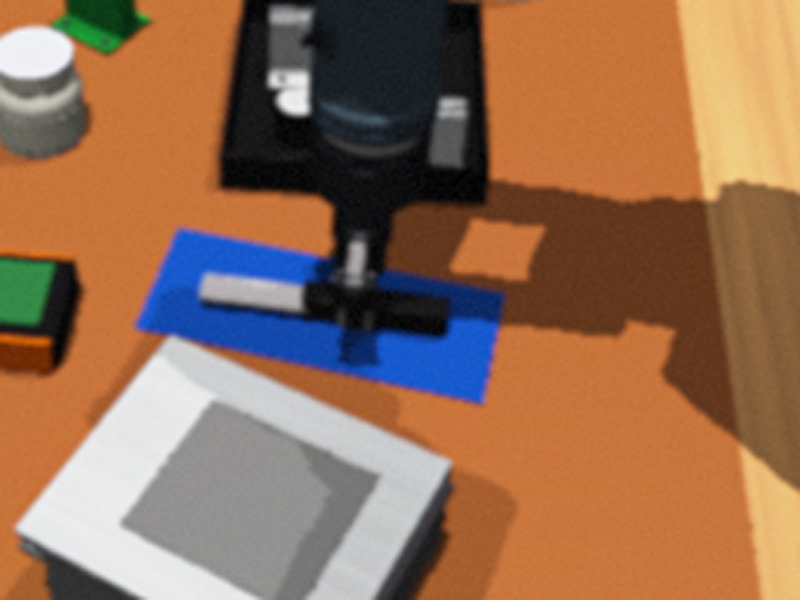

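Blade gripped (width 18 mm). Lifting and turning it to face the slot.

```bash
python3 -m inch '[0,0,0.3,0,0,0,-1,0,0,0.8,0,0,0,-1,0,0,1,0,0,0,-1,0,0,1,0,0,0,-1,0,0,1,0,0,0,-1,0,0,0.4,0,0,0,-1]' 100
python3 -m inch '[0.284,0.12,0,0,0,-0.97,-1,0.284,0.12,0,0,0,-0.97,-1,0.284,0.12,0,0,0,-0.97,-1,0.284,0.12,0,0,0,-0.97,-1,0.284,0.12,0,0,0,-0.97,-1,0.284,0.12,0,0,0,-0.97,-1,0.284,0.12,0,0,0,-0.97,-1,0.284,0.12,0,0,0,-0.97,-1]'
python3 -m inch '[0.284,0.12,0,0,0,-0.97,-1,0.284,0.12,0,0,0,-0.97,-1,0.284,0.12,0,0,0,-0.97,-1,0.284,0.12,0,0,0,-0.97,-1,0.284,0.12,0,0,0,-0.97,-1,0.284,0.12,0,0,0,-0.97,-1,0.284,0.12,0,0,0,-0.97,-1,0.284,0.12,0,0,0,-0.97,-1]'
python3 -m inch '[0.284,0.12,0,0,0,-0.97,-1,0.284,0.12,0,0,0,-0.97,-1,0.284,0.12,0,0,0,-0.97,-1,0.284,0.12,0,0,0,-0.97,-1,0.284,0.12,0,0,0,-0.97,-1,0.284,0.12,0,0,0,-0.97,-1,0.284,0.12,0,0,0,-0.97,-1,0.284,0.12,0,0,0,-0.97,-1]'
python3 st.py
```

```text
time: 5.95
ee_pos: [0.4899, -0.0247, 0.1925]
tool_rot: [0.021, 1.0, -0.001, 0.004]
force: [1.0, 0.2, -0.0]
grip_width: 0.209
finger_force: 97.8
time: 6.75
ee_pos: [0.5792, 0.0143, 0.1883]
tool_rot: [0.569, 0.822, 0.0, 0.0]
force: [0.7, -0.1, -1.0]
grip_width: 0.207
finger_force: 97.8
time: 7.55
ee_pos: [0.67, 0.0527, 0.1882]
tool_rot: [0.928, 0.374, 0.0, 0.0]
force: [-0.3, 0.8, -1.0]
grip_width: 0.206
finger_force: 97.8
time: 8.35
ee_pos: [0.7609, 0.0911, 0.1883]
tool_rot: [0.98, -0.198, 0.0, -0.0]
force: [0.4, 0.7, -1.9]
grip_width: 0.21
finger_force: 97.8
t 8.35 p [760.9  91.1 188.3] yawY -112.8 z [ 0.  0. -1.] w 0.21 ff 97.8 F [ 0.4  0.7 -1.9] q [-0.03  0.69  0.96  0.    1.49  1.94]
```

```bash
python3 -m inch '[0.02,-0.03,-0.8,0,0,0.04,-1,0,0,-0.8,0,0,0,-1,0,0,-0.8,0,0,0,-1,0,0,-0.5,0,0,0,-1,0,0,-0.22,0,0,0,-1,0,0,0,0,0,0,-1,0,0,0,0,0,0,-1]'; python3 st.py; python3 - <<'E'
from h import *
c=cam('side'); cv2.imwrite('pics/d.png',cv2.resize(c['pixels'][210:384,80:312],(800,600),interpolation=cv2.INTER_CUBIC))
b=spotter.silhouettes('side','blade')
for x in b[:1]:
    k=max(cv2.findContours(x['pixels'].astype(np.uint8),0,1)[0],key=cv2.contourArea)[:,0]
    P=np.array([ray(c,p,.07)[:2]*1000 for p in k]).astype(np.float32);r=cv2.minAreaRect(P);print(x['p'],np.round(cv2.boxPoints(r)).tolist())
d=np.array([.9245,-.381]);lip=np.array([.628,.1455]);tip=lip+d*.04
for q in (lip,tip): print(proj(c,[*q,.07]), (proj(c,[*q,.07])-[80,210])*3.448)
E
```

```text
time: 9.05
ee_pos: [0.7624, 0.0896, 0.0643]
tool_rot: [0.981, -0.192, 0.001, -0.0]
force: [1.5, 0.1, 0.4]
grip_width: 0.212
finger_force: 97.8
t 9.05 p [762.4  89.6  64.3] yawY -112.1 z [ 0.002 -0.    -1.   ] w 0.212 ff 97.8 F [1.5 0.1 0.4] q [-0.03  0.77  1.11 -0.    1.26  1.93]
0.95 [[656.0, 119.0], [763.0, 75.0], [773.0, 101.0], [667.0, 145.0]]
[209.16088496 280.18486722] [445.34673133 241.99742217]
[192.39687837 271.95606551] [387.54443662 213.62451389]
```

View pics/d.png

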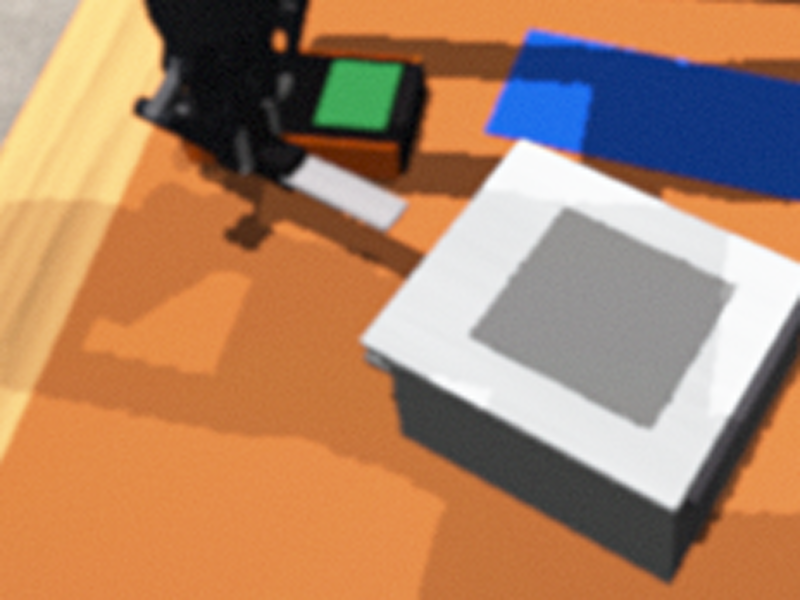

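The tip is at about (397,216) in the crop, level and some 36 mm short of the lip on its centre line. Inserting 50 mm.

```bash
python3 -m inch '[-0.231,0.095,-0.02,0,0,0,-1,-0.231,0.095,0,0,0,0,-1,-0.231,0.095,0,0,0,0,-1,-0.231,0.095,0,0,0,0,-1]'; python3 -m inch '[-0.115,0.048,0,0,0,0,-1,-0.115,0.048,0,0,0,0,-1,0,0,0,0,0,0,-1]'; python3 st.py
```

```text
time: 9.55
ee_pos: [0.724, 0.1053, 0.0624]
tool_rot: [0.981, -0.192, 0.0, -0.0]
force: [-0.6, -0.6, -0.4]
grip_width: 0.208
finger_force: 97.8
time: 9.85
ee_pos: [0.7149, 0.1091, 0.0619]
tool_rot: [0.981, -0.191, -0.0, -0.0]
force: [0.3, 0.1, -0.8]
grip_width: 0.201
finger_force: 97.8
t 9.85 p [714.9 109.1  61.9] yawY -112.1 z [-0.  0. -1.] w 0.201 ff 97.8 F [ 0.3  0.1 -0.8] q [-0.    0.7   1.26  0.    1.19  1.95]
```

```bash
python3 -m inch '[0,0,0.2,0,0,0,-1,-0.02,0.01,0.25,0,0,0,-1,-0.03,0.01,0.25,0,0,0,-1,-0.05,0.02,0.3,0,0,0,-1,-0.06,0.025,0.3,0,0,0,-1,-0.07,0.03,0.3,0,0,0,-1,0,0,0,0,0,0,-1,0,0,0,0,0,0,-1]'; python3 st.py; python3 - <<'E'
from h import *
c=cam('side'); cv2.imwrite('pics/e.png',cv2.resize(c['pixels'][180:384,80:352],(800,600),interpolation=cv2.INTER_CUBIC))
E
```

```text
time: 10.65
ee_pos: [0.7066, 0.1126, 0.1268]
tool_rot: [0.981, -0.192, 0.001, -0.0]
force: [0.3, 0.0, -0.9]
grip_width: 0.207
finger_force: 98.0
t 10.65 p [706.6 112.6 126.8] yawY -112.1 z [ 0.002  0.    -1.   ] w 0.207 ff 98.0 F [ 0.3  0.  -0.9] q [0.   0.63 1.22 0.   1.29 1.96]
```

View pics/e.png

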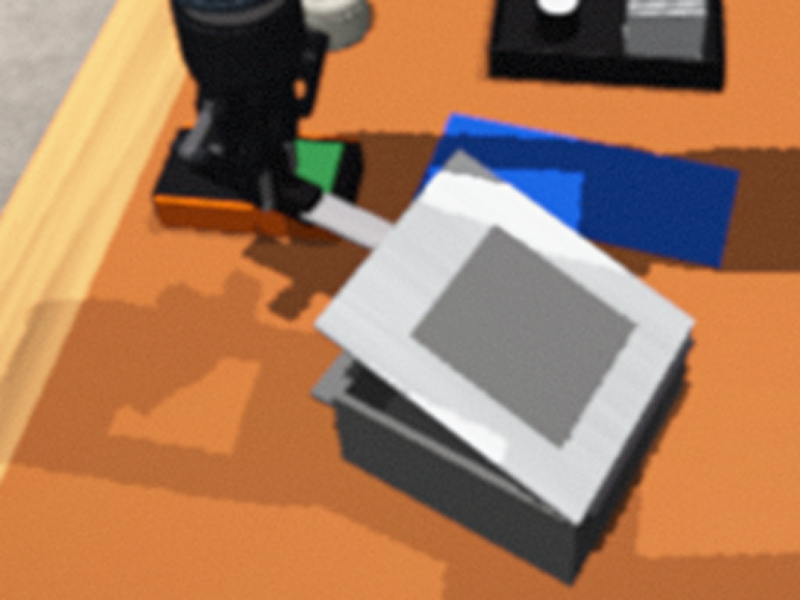

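Lid is pried up about 0.35 rad with the blade under it. Following the arc.

```bash
python3 -m inch '[-0.15,0.062,0.28,0,0,0,-1,-0.15,0.062,0.28,0,0,0,-1,-0.225,0.093,0.355,0,0,0,-1,-0.225,0.093,0.355,0,0,0,-1,-0.283,0.117,0.3,0,0,0,-1,-0.283,0.117,0.3,0,0,0,-1,-0.335,0.138,0.23,0,0,0,-1,-0.335,0.138,0.23,0,0,0,-1]'; python3 -m inch '[-0.37,0.152,0.155,0,0,0,-1,-0.37,0.152,0.155,0,0,0,-1,-0.29,0.12,0.06,0,0,0,-1,-0.29,0.12,0.06,0,0,0,-1,-0.3,0.122,0,0,0,0,-1,-0.3,0.122,0,0,0,0,-1,-0.15,0.062,0,0,0,0,-1,-0.15,0.062,0,0,0,0,-1]'; python3 st.py; python3 - <<'E'
from h import *
c=cam('side'); cv2.imwrite('pics/f.png',cv2.resize(c['pixels'][120:384,80:432],(800,600),interpolation=cv2.INTER_CUBIC))
E
```

```text
time: 11.5
ee_pos: [0.6256, 0.146, 0.2201]
tool_rot: [0.981, -0.192, 0.0, -0.0]
force: [0.9, -0.4, -1.5]
grip_width: 0.205
finger_force: 97.9
time: 12.3
ee_pos: [0.5373, 0.1819, 0.2358]
tool_rot: [0.981, -0.192, -0.0, 0.0]
force: [1.4, -0.9, -1.4]
grip_width: 0.211
finger_force: 98.1
t 12.3 p [537.3 181.9 235.8] yawY -112.1 z [-0. -0. -1.] w 0.211 ff 98.1 F [ 1.4 -0.9 -1.4] q [ 0.13  0.29  1.49 -0.    1.37  2.09]
```

View pics/f.png

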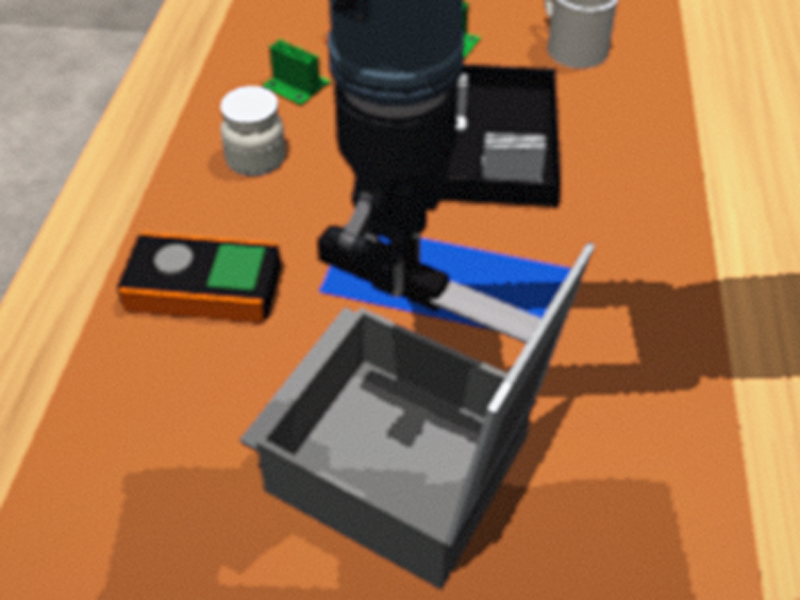

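Lid is past upright (about 1.65 rad). Returning the blade to the mat.

```bash
python3 -m inch '[0.46,-0.19,0,0,0,0,-1,0.46,-0.19,0,0,0,0,-1,-0.23,-0.82,-0.15,0,0,0.263,-1,-0.23,-0.82,-0.15,0,0,0.263,-1,-0.23,-0.82,-0.15,0,0,0.263,-1,-0.23,-0.82,-0.15,0,0,0.263,-1,-0.23,-0.82,-0.15,0,0,0.263,-1,-0.23,-0.82,-0.15,0,0,0.263,-1]'; python3 -m inch '[0,0,-1,0,0,0,-1,0,0,-1,0,0,0,-1,0,0,-1,0,0,0,-1,0,0,-0.9,0,0,0,-1,0,0,0,0,0,0,-1]'; python3 st.py
```

```text
time: 13.15
ee_pos: [0.5189, -0.0315, 0.1997]
tool_rot: [0.997, -0.074, -0.0, -0.0]
force: [0.2, -1.1, -0.9]
grip_width: 0.206
finger_force: 98.2
time: 13.65
ee_pos: [0.5154, -0.0293, 0.0396]
tool_rot: [0.997, -0.075, -0.005, -0.001]
force: [-0.2, 1.2, -1.0]
grip_width: 0.208
finger_force: 98.2
t 13.65 p [515.4 -29.3  39.6] yawY -98.6 z [-0.01   0.003 -1.   ] w 0.208 ff 98.2 F [-0.2  1.2 -1. ] q [-0.27  0.42  1.84  0.    0.9   1.45]
```

```bash
python3 -m inch '[0,0,-0.4,0,0,0,-1,0,0,-0.25,0,0,0,-1,0,0,-0.1,0,0,0,-1,0,0,0,0,0,0,-1]'; python3 -m inch '[0,0,0,0,0,0,-0.2,0,0,0,0,0,0,-0.1,0,0,0,0,0,0,-0.1,0,0,0.4,0,0,0,-0.1,0,0,1,0,0,0,-0.1,0,0,1,0,0,0,-0.1,0,0,1,0,0,0,-0.1,0,0,1,0,0,0,-0.1]'
python3 -m inch '[0,1,0.5,0,0,0,-0.1,0,1,0.5,0,0,0,-0.1,0,1,0.5,0,0,0,-0.1,0,1,0,0,0,0,-0.1,0,0,0,0,0,0,-0.1]'; python3 st.py; python3 - <<'E'
from h import *
for n in ['top','side']:
    c=cam(n)
    for d in spotter.silhouettes(n,'sink1'):
        k=max(cv2.findContours(d['pixels'].astype(np.uint8),0,1)[0],key=cv2.contourArea)[:,0]
        P=np.array([ray(c,p,.009)[:2]*1000 for p in k]).astype(np.float32); r=cv2.minAreaRect(P)
        print(n,round(d['p'],2),np.round(r[0]),np.round(r[1]),round(r[2],1))
    if n=='top': cv2.imwrite('pics/g.png',cv2.resize(c['pixels'][180:280,180:350],(800,470),interpolation=cv2.INTER_CUBIC)); T=c
# crop scale 4.706, offset (180,180): predicted sink base outlines
E
```

```text
time: 14.05
ee_pos: [0.5198, -0.0303, 0.0146]
tool_rot: [0.997, -0.074, 0.0, 0.0]
force: [-0.5, -0.5, -1.0]
grip_width: 0.208
finger_force: 98.2
time: 14.85
ee_pos: [0.5193, -0.0301, 0.1921]
tool_rot: [0.997, -0.074, 0.0, 0.0]
force: [0.5, 0.8, -0.7]
grip_width: 0.45
finger_force: 0.0
time: 15.35
ee_pos: [0.5192, 0.1342, 0.2514]
tool_rot: [0.997, -0.072, 0.001, -0.001]
force: [-0.7, -0.1, -0.1]
grip_width: 0.453
finger_force: 0.0
t 15.35 p [519.2 134.2 251.4] yawY -98.3 z [ 0.002  0.002 -1.   ] w 0.453 ff 0.0 F [-0.7 -0.1 -0.1] q [0.04 0.22 1.54 0.   1.38 1.76]
top 0.68 [ 456. -189.] [68. 58.] 3.7
top 0.67 [ 678. -445.] [60. 85.] 71.7
top 0.65 [ 734. -332.] [54. 79.] 62.3
top 0.61 [ 550. -289.] [71. 59.] 5.2
top 0.56 [ 542. -443.] [80. 57.] 70.9
side 0.92 [ 680. -462.] [ 60. 130.] 8.1
side 0.86 [ 731. -346.] [ 74. 131.] 10.5
side 0.57 [ 452. -217.] [70. 76.] 2.1
side 0.57 [497. -30.] [ 42. 174.] 79.1
```

View pics/g.png

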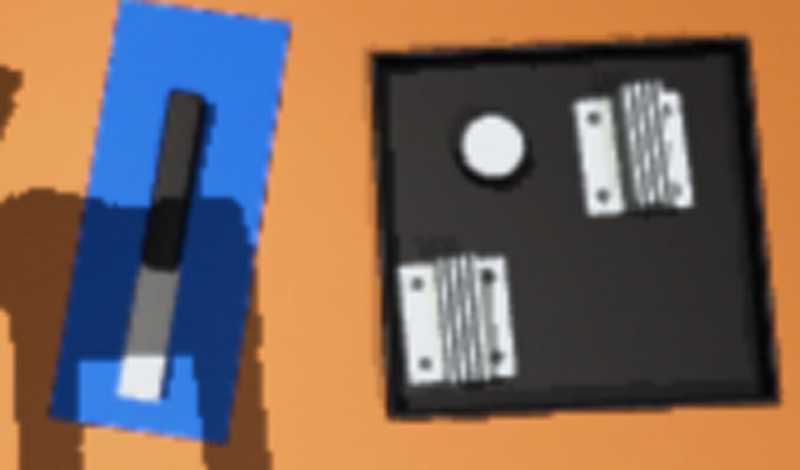

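The blade lies on the mat at about (165,240). Sink A's base corners are about (398,265),(505,257),(516,375),(408,383) and sink B's are (575,102),(678,92),(692,207),(588,215). The lower-left sink A goes first.

```bash
python3 - <<'E'
from h import *
c=cam('top')
for P in ([(398,265),(505,257),(516,375),(408,383)],[(575,102),(678,92),(692,207),(588,215)]):
    Q=np.array([ray(c,(p[0]/4.706+179.5,p[1]/4.7+179.5),.009)[:2]*1000 for p in P])
    e=Q[0]-Q[3]+Q[1]-Q[2]
    print(Q.round(),Q.mean(0).round(1),np.degrees(np.arctan2(e[1],e[0])).round(1),np.linalg.norm(e)/2)
X=np.array([np.cos(np.radians(157.6)),np.sin(np.radians(157.6))]);Y=np.array([-X[1],X[0]]);o=np.array([.628,.1455])+X*(.018+.085)
print('case',o.round(4))
for y in (-.035,.035): print((o+X*-.015+Y*y).round(4),(o+Y*y).round(4))
E
```

```text
[[ 485. -157.]
 [ 489. -216.]
 [ 425. -221.]
 [ 420. -162.]] [ 454.8 -189. ] 4.4 64.75947645077899
[[ 576. -257.]
 [ 582. -316.]
 [ 517. -321.]
 [ 513. -263.]] [ 547.  -289.3] 4.9 64.75732033078518
case [0.5328 0.1848]
[0.56   0.2114] [0.5461 0.2171]
[0.5333 0.1467] [0.5194 0.1524]
```

```bash
python3 -m inch '[-0.2,-1,-0.31,0,0,0.186,-0.2,-0.2,-1,-0.31,0,0,0.186,-0.2,-0.2,-1,-0.31,0,0,0.186,-0.2,-0.2,-1,-0.31,0,0,0.186,-0.2,-0.2,-1,-0.31,0,0,0.186,-0.2,-0.2,-1,-0.31,0,0,0.186,-0.2,-0.2,-1,-0.31,0,0,0.186,-0.2,-0.2,-1,-0.31,0,0,0.186,-0.2]'; python3 -m inch '[0,0,0,0,0,0,-0.2]'; python3 st.py
```

```text
time: 16.4
ee_pos: [0.4543, -0.193, 0.1504]
tool_rot: [0.999, 0.036, -0.0, 0.0]
force: [1.2, -0.4, -0.3]
grip_width: 0.396
finger_force: 0.0
time: 16.5
ee_pos: [0.4533, -0.1954, 0.1492]
tool_rot: [0.999, 0.034, -0.001, 0.0]
force: [-0.8, 0.5, -1.3]
grip_width: 0.4
finger_force: 0.0
t 16.5 p [ 453.3 -195.4  149.2] yawY -86.1 z [-0.003 -0.    -1.   ] w 0.4 ff 0.0 F [-0.8  0.5 -1.3] q [-0.63  0.23  1.78 -0.    1.13  0.87]
```

```bash
python3 -m inch '[0.02,0.1,-0.8,0,0,0.03,-0.2,0,0,-0.6,0,0,0,-0.2,0,0,0,0,0,0,-0.2,0,0,0,0,0,0,-0.2]'; python3 st.py
```

```text
time: 16.9
ee_pos: [0.4561, -0.1864, 0.0951]
tool_rot: [0.999, 0.039, -0.0, -0.0]
force: [0.8, 0.1, 0.5]
grip_width: 0.398
finger_force: 0.0
t 16.9 p [ 456.1 -186.4   95.1] yawY -85.6 z [-0.001  0.001 -1.   ] w 0.398 ff 0.0 F [0.8 0.1 0.5] q [-0.61  0.3   1.85  0.    0.99  0.88]
```

```bash
python3 -m inch '[-0.02,-0.065,-0.6,0,0,0,-0.2,0,0,-0.6,0,0,0,-0.2,0,0,-0.4,0,0,0,-0.2,0,0,-0.12,0,0,0,-0.2,0,0,0,0,0,0,-0.2,0,0,0,0,0,0,-0.2]'; python3 st.py;  python3 -m inch '[0,0,0,0,0,0,-1,0,0,0,0,0,0,-1,0,0,0,0,0,0,-1,0,0,0,0,0,0,-1]' 60; python3 st.py
```

```text
time: 17.5
ee_pos: [0.4566, -0.1895, 0.0275]
tool_rot: [0.999, 0.039, 0.001, 0.001]
force: [0.1, 0.4, 0.4]
grip_width: 0.401
finger_force: 0.0
t 17.5 p [ 456.6 -189.5   27.5] yawY -85.5 z [ 0.002 -0.001 -1.   ] w 0.401 ff 0.0 F [0.1 0.4 0.4] q [-0.62  0.4   1.91 -0.    0.83  0.87]
time: 17.9
ee_pos: [0.4566, -0.1895, 0.0275]
tool_rot: [0.999, 0.039, 0.001, 0.001]
force: [-0.2, -0.5, 6.2]
grip_width: 0.224
finger_force: 60.1
t 17.9 p [ 456.6 -189.5   27.5] yawY -85.5 z [ 0.002 -0.002 -1.   ] w 0.224 ff 60.1 F [-0.2 -0.5  6.2] q [-0.62  0.4   1.91  0.    0.83  0.87]
```

```bash
python3 -m inch '[0,0,0.3,0,0,0,-1,0,0,0.9,0,0,0,-1,0,0,1,0,0,0,-1,0,0,1,0,0,0,-1,0.213,0.933,0.9,0,0,-0.348,-1,0.213,0.933,0,0,0,-0.348,-1,0.213,0.933,0,0,0,-0.348,-1,0.213,0.933,0,0,0,-0.348,-1]'; python3 -m inch '[0.213,0.933,0,0,0,-0.348,-1,0.213,0.933,0,0,0,-0.348,-1,0.213,0.933,0,0,0,-0.348,-1,0.213,0.933,0,0,0,-0.348,-1,0.213,0.933,0,0,0,-0.348,-1,0,0,0,0,0,0,-1,0,0,0,0,0,0,-1,0,0,0,0,0,0,-1]'; python3 st.py
```

```text
time: 18.7
ee_pos: [0.4891, -0.04, 0.1896]
tool_rot: [0.998, -0.066, 0.001, 0.0]
force: [0.2, -0.0, -1.2]
grip_width: 0.221
finger_force: 59.2
time: 19.5
ee_pos: [0.5314, 0.1445, 0.1886]
tool_rot: [0.981, -0.194, -0.0, 0.0]
force: [-0.1, 0.8, -2.1]
grip_width: 0.222
finger_force: 59.3
t 19.5 p [531.4 144.5 188.6] yawY -112.4 z [-0.    -0.001 -1.   ] w 0.222 ff 59.3 F [-0.1  0.8 -2.1] q [ 0.06  0.29  1.6  -0.    1.25  2.03]
```

```bash
python3 -m inch '[0.05,0.05,-0.9,0,0,0,-1,0,0,-0.9,0,0,0,-1,0,0,-0.9,0,0,0,-1,0,0,-0.7,0,0,0,-1,0,0,0,0,0,0,-1,0,0,0,0,0,0,-1]'; python3 st.py; python3 -m inch '[0,0,-0.2,0,0,0,-1,0,0,-0.15,0,0,0,-1,0,0,0,0,0,0,-1]'; python3 st.py
```

```text
time: 20.1
ee_pos: [0.5339, 0.1462, 0.0528]
tool_rot: [0.981, -0.195, -0.0, 0.0]
force: [0.8, -0.3, -1.4]
grip_width: 0.223
finger_force: 59.3
t 20.1 p [533.9 146.2  52.8] yawY -112.5 z [-0.001 -0.    -1.   ] w 0.223 ff 59.3 F [ 0.8 -0.3 -1.4] q [ 0.07  0.45  1.74 -0.    0.95  2.03]
time: 20.4
ee_pos: [0.5337, 0.1472, 0.0384]
tool_rot: [0.981, -0.194, 0.0, 0.0]
force: [-0.5, -0.4, -1.3]
grip_width: 0.222
finger_force: 59.3
t 20.4 p [533.7 147.2  38.4] yawY -112.4 z [ 0. -0. -1.] w 0.222 ff 59.3 F [-0.5 -0.4 -1.3] q [ 0.07  0.47  1.76 -0.    0.92  2.03]
```

```bash
python3 -m inch '[0,0,-0.15,0,0,0,-1,0,0,-0.07,0,0,0,-1,0,0,0,0,0,0,-1,0,0,0,0,0,0,-1]'; python3 st.py; python3 -m inch '[0,0,0,0,0,0,-0.25,0,0,0,0,0,0,-0.25,0,0,0.2,0,0,0,-0.25,0,0,0.8,0,0,0,-0.25,0,0,1,0,0,0,-0.25,0,0,1,0,0,0,-0.25,0,0,1,0,0,0,-0.25,0,0,0,0,0,0,-0.25]'; python3 -m inch '[0.03,-0.993,0,0,0,0.289,-0.25,0.03,-0.993,0,0,0,0.289,-0.25,0.03,-0.993,0,0,0,0.289,-0.25,0.03,-0.993,0,0,0,0.289,-0.25,0.03,-0.993,0,0,0,0.289,-0.25,0.03,-0.993,0,0,0,0.289,-0.25,0.03,-0.993,0,0,0,0.289,-0.25,0.03,-0.993,0,0,0,0.289,-0.25]';  python3 -m inch '[0.03,-0.993,0,0,0,0.289,-0.25,0.03,-0.993,0,0,0,0.289,-0.25,0.03,-0.993,-0.5,0,0,0.289,-0.25,0,0,-0.7,0,0,0,-0.25,0,0,-0.5,0,0,0,-0.25,0,0,0,0,0,0,-0.25,0,0,0,0,0,0,-0.25]'; python3 st.py; python3 - <<'E'
from h import *
c=cam('side'); cv2.imwrite('pics/i.png',cv2.resize(c['pixels'][120:384,130:482],(800,600),interpolation=cv2.INTER_CUBIC))
c=cam('top')
for d in spotter.silhouettes('top','sink1'): print(round(d['p'],2),ray(c,d['position'],.02).round(3))
E
```

```text
time: 20.8
ee_pos: [0.5338, 0.1473, 0.0295]
tool_rot: [0.981, -0.194, -0.0, 0.0]
force: [0.7, 0.8, -1.2]
grip_width: 0.222
finger_force: 59.3
t 20.8 p [533.8 147.3  29.5] yawY -112.4 z [-0.  0. -1.] w 0.222 ff 59.3 F [ 0.7  0.8 -1.2] q [0.07 0.48 1.76 0.   0.9  2.03]
time: 21.6
ee_pos: [0.5373, 0.1472, 0.1965]
tool_rot: [0.981, -0.194, 0.006, -0.001]
force: [0.4, -1.2, 0.5]
grip_width: 0.375
finger_force: 0.0
time: 22.4
ee_pos: [0.5426, -0.1722, 0.1895]
tool_rot: [1.0, -0.021, -0.0, 0.0]
force: [-0.0, 1.4, 0.1]
grip_width: 0.376
finger_force: 0.0
time: 23.1
ee_pos: [0.5467, -0.2896, 0.1216]
tool_rot: [0.999, 0.043, -0.0, -0.0]
force: [0.2, -0.0, 0.5]
grip_width: 0.377
finger_force: 0.0
t 23.1 p [ 546.7 -289.6  121.6] yawY -85.1 z [-0.001  0.    -1.   ] w 0.377 ff 0.0 F [ 0.2 -0.   0.5] q [-0.67  0.47  1.51 -0.    1.17  0.82]
0.98 [0.532 0.145 0.02 ]
0.62 [ 0.732 -0.328  0.02 ]
0.6 [ 0.533 -0.425  0.02 ]
0.56 [ 0.534 -0.282  0.02 ]
```

View pics/i.png

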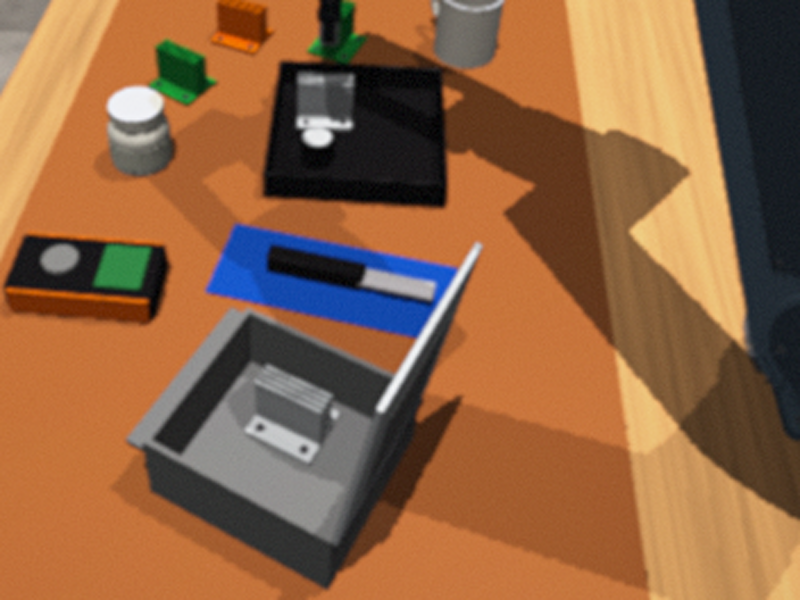

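Sink A stands in the case at about (290,415). Sink B is unmoved in the bin at about (325,100). Picking B.

```bash
python3 -m inch '[0,0,-0.8,0,0,0,-0.25,0,0,-0.8,0,0,0,-0.25,0,0,-0.5,0,0,0,-0.25,0,0,-0.25,0,0,0,-0.25,0,0,0,0,0,0,-0.25,0,0,0,0,0,0,-0.25]'; python3 st.py;  python3 -m inch '[0,0,0,0,0,0,-1,0,0,0,0,0,0,-1,0,0,0,0,0,0,-1,0,0,0,0,0,0,-1]' 60; python3 st.py
```

```text
time: 23.85
ee_pos: [0.5479, -0.2902, 0.029]
tool_rot: [0.999, 0.043, 0.001, 0.001]
force: [-0.4, 0.6, -0.2]
grip_width: 0.376
finger_force: 0.0
t 23.85 p [ 547.9 -290.2   29. ] yawY -85.1 z [ 0.002 -0.001 -1.   ] w 0.376 ff 0.0 F [-0.4  0.6 -0.2] q [-0.67  0.57  1.59 -0.    0.98  0.82]
time: 24.25
ee_pos: [0.5482, -0.2906, 0.0295]
tool_rot: [0.999, 0.043, 0.001, 0.001]
force: [-0.0, -0.1, 5.7]
grip_width: 0.219
finger_force: 60.1
t 24.25 p [ 548.2 -290.6   29.5] yawY -85.1 z [ 0.003 -0.002 -1.   ] w 0.219 ff 60.1 F [-0.  -0.1  5.7] q [-0.67  0.57  1.59  0.    0.98  0.82]
```

```bash
python3 -m inch '[0,0,0.3,0,0,0,-1,0,0,0.9,0,0,0,-1,0,0,1,0,0,0,-1,0,0,1,0,0,0,-1,0,0,0.8,0,0,0,-1,0.023,0.965,0,0,0,-0.2445,-1,0.023,0.965,0,0,0,-0.2445,-1,0.023,0.965,0,0,0,-0.2445,-1]'; python3 -m inch '[0.023,0.965,0,0,0,-0.2445,-1,0.023,0.965,0,0,0,-0.2445,-1,0.023,0.965,0,0,0,-0.2445,-1,0.023,0.965,0,0,0,-0.2445,-1,0.023,0.965,0,0,0,-0.2445,-1,0.023,0.965,0,0,0,-0.2445,-1,0.023,0.965,0,0,0,-0.2445,-1,0.023,0.965,0,0,0,-0.2445,-1]';  python3 -m inch '[0.023,0.965,0,0,0,-0.2445,-1,0.023,0.965,0,0,0,-0.2445,-1,0,0,0,0,0,0,-1,0,0,0,0,0,0,-1]'; python3 st.py
```

```text
time: 25.05
ee_pos: [0.5493, -0.1727, 0.1884]
tool_rot: [1.0, -0.014, 0.0, -0.0]
force: [0.9, 0.1, -1.9]
grip_width: 0.226
finger_force: 59.2
time: 25.85
ee_pos: [0.5565, 0.1365, 0.1882]
tool_rot: [0.987, -0.159, -0.0, 0.0]
force: [0.6, -0.3, -2.7]
grip_width: 0.229
finger_force: 59.2
time: 26.25
ee_pos: [0.5583, 0.2129, 0.1877]
tool_rot: [0.981, -0.193, -0.0, 0.0]
force: [0.0, -0.5, -2.3]
grip_width: 0.227
finger_force: 59.4
t 26.25 p [558.3 212.9 187.7] yawY -112.3 z [-0.001 -0.001 -1.   ] w 0.227 ff 59.4 F [ 0.  -0.5 -2.3] q [ 0.18  0.37  1.48 -0.    1.29  2.14]
```

```bash
python3 -m inch '[0.05,-0.02,-0.9,0,0,0,-1,0,0,-0.9,0,0,0,-1,0,0,-0.9,0,0,0,-1,0,0,-0.7,0,0,0,-1,0,0,-0.3,0,0,0,-1,0,0,-0.12,0,0,0,-1,0,0,0,0,0,0,-1,0,0,0,0,0,0,-1]'; python3 st.py
```

```text
time: 27.05
ee_pos: [0.5623, 0.2112, 0.0364]
tool_rot: [0.981, -0.194, 0.001, -0.001]
force: [-0.4, -0.7, -1.1]
grip_width: 0.224
finger_force: 59.5
t 27.05 p [562.3 211.2  36.4] yawY -112.4 z [ 0.003  0.    -1.   ] w 0.224 ff 59.5 F [-0.4 -0.7 -1.1] q [ 0.17  0.53  1.64 -0.    0.97  2.14]
```

```bash
python3 -m inch '[0,0,-0.13,0,0,0,-1,0,0,0,0,0,0,-1,0,0,0,0,0,0,-1]'; python3 st.py; python3 -m inch '[0,0,0,0,0,0,-0.25,0,0,0,0,0,0,-0.25,0,0,0.2,0,0,0,-0.25,0,0,0.8,0,0,0,-0.25,0,0,1,0,0,0,-0.25,0,0,1,0,0,0,-0.25,0,0,1,0,0,0,-0.25,0,0,1,0,0,0,-0.25]'; python3 -m inch '[0,0,1,0,0,0,-0.25,0,0,1,0,0,0,-1,0,0,0,0,0,0,-1,0,0,0,0,0,0,-1]'; python3 st.py; python3 - <<'E'
from h import *
c=cam('side'); cv2.imwrite('pics/j.png',cv2.resize(c['pixels'][120:384,130:482],(800,600),interpolation=cv2.INTER_CUBIC))
E
```

```text
time: 27.35
ee_pos: [0.5621, 0.2115, 0.0306]
tool_rot: [0.981, -0.194, 0.001, -0.0]
force: [1.6, 0.4, 1.8]
grip_width: 0.224
finger_force: 59.8
t 27.35 p [562.1 211.5  30.6] yawY -112.4 z [ 0.003  0.    -1.   ] w 0.224 ff 59.8 F [1.6 0.4 1.8] q [ 0.17  0.54  1.64 -0.    0.95  2.14]
time: 28.15
ee_pos: [0.5604, 0.2116, 0.2318]
tool_rot: [0.981, -0.194, 0.0, -0.0]
force: [0.3, 1.3, -0.3]
grip_width: 0.376
finger_force: 0.0
time: 28.55
ee_pos: [0.5611, 0.2117, 0.3111]
tool_rot: [0.981, -0.194, 0.001, -0.001]
force: [-1.1, -0.2, -0.5]
grip_width: -0.0
finger_force: 0.0
t 28.55 p [561.1 211.7 311.1] yawY -112.4 z [ 0.003  0.001 -1.   ] w -0.0 ff 0.0 F [-1.1 -0.2 -0.5] q [0.17 0.31 1.27 0.   1.56 2.14]
```

View pics/j.png

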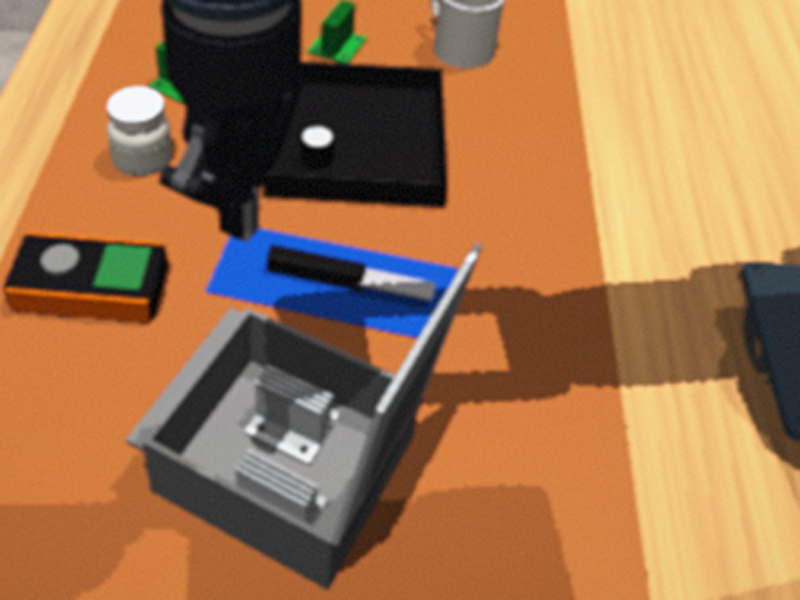

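Both sinks stand in the case at about (290,415) and (280,480). The bin holds only the capacitor. Going behind the lid.

```bash
python3 -m inch '[-0.85,0.16,0,0,0,0,-1,-0.85,0.16,0,0,0,0,-1,-0.85,0.16,0,0,0,0,-1,-0.85,0.16,0,0,0,0,-1,-0.85,0.16,0,0,0,0,-1,0,0,0,0,0,0,-1]' 40;  python3 -m inch '[0,0,-0.9,0,0,0,-1,0,0,-0.9,0,0,0,-1,0,0,0,0,0,0,-1]'; python3 st.py; python3 - <<'E'
from h import *
c=cam('side'); cv2.imwrite('pics/k.png',cv2.resize(c['pixels'][120:384,130:482],(800,600),interpolation=cv2.INTER_CUBIC))
E
```

```text
time: 29.2
ee_pos: [0.3863, 0.2438, 0.3082]
tool_rot: [0.981, -0.193, -0.002, 0.001]
force: [0.1, -0.4, 0.1]
grip_width: 0.004
finger_force: 0.0
time: 29.5
ee_pos: [0.3875, 0.242, 0.2322]
tool_rot: [0.981, -0.194, -0.005, 0.003]
force: [-0.0, 0.5, 1.1]
grip_width: 0.0
finger_force: 0.0
t 29.5 p [387.5 242.  232.2] yawY -112.4 z [-0.011 -0.004 -1.   ] w 0.0 ff 0.0 F [-0.   0.5  1.1] q [ 0.31  0.1   1.73 -0.    1.32  2.28]
```

View pics/k.png

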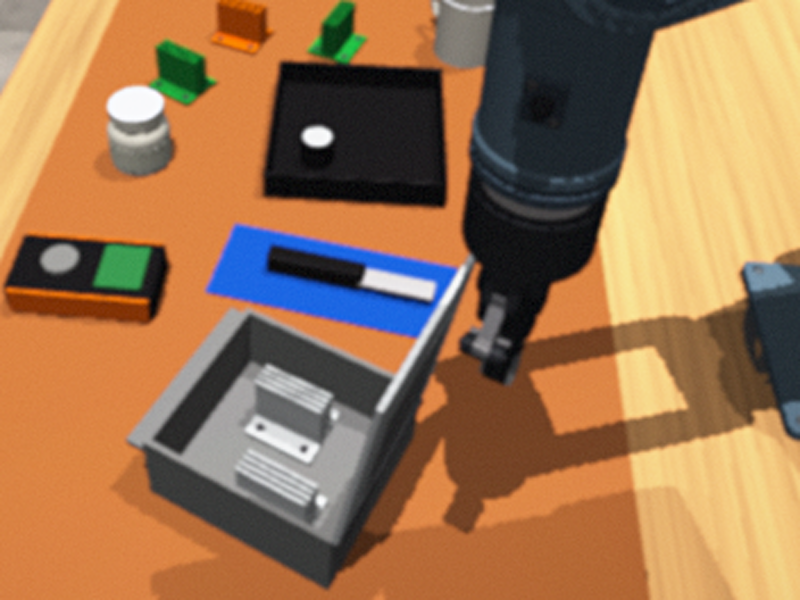

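```bash
python3 -m inch '[0.485,-0.2,0,0,0,0,-1,0.485,-0.2,0,0,0,0,-1,0.485,-0.2,0,0,0,0,-1,0.497,-0.204,0,0,0,0,-1,0.497,-0.204,0,0,0,0,-1,0.335,-0.138,-0.11,0,0,0,-1,0.335,-0.138,-0.11,0,0,0,-1,0.312,-0.128,-0.21,0,0,0,-1]'; python3 -m inch '[0.312,-0.128,-0.21,0,0,0,-1,0.266,-0.109,-0.275,0,0,0,-1,0.266,-0.109,-0.275,0,0,0,-1,0.208,-0.0855,-0.325,0,0,0,-1,0.208,-0.0855,-0.325,0,0,0,-1,0.15,-0.062,-0.375,0,0,0,-1,0.15,-0.062,-0.375,0,0,0,-1,0,0,0,0,0,0,-1]'; python3 st.py; python3 - <<'E'
from h import *
c=cam('side'); cv2.imwrite('pics/l.png',cv2.resize(c['pixels'][120:384,130:482],(800,600),interpolation=cv2.INTER_CUBIC))
E
```

```text
time: 30.35
ee_pos: [0.5301, 0.1861, 0.2206]
tool_rot: [0.981, -0.195, 0.001, -0.0]
force: [-0.2, 0.3, 1.5]
grip_width: -0.0
finger_force: 0.4
time: 31.15
ee_pos: [0.5895, 0.1607, 0.1308]
tool_rot: [0.981, -0.194, -0.002, 0.001]
force: [-0.6, -0.6, 0.8]
grip_width: 0.003
finger_force: 0.0
t 31.15 p [589.5 160.7 130.8] yawY -112.4 z [-0.005 -0.001 -1.   ] w 0.003 ff 0.0 F [-0.6 -0.6  0.8] q [ 0.08  0.45  1.51 -0.    1.18  2.05]
```

View pics/l.png

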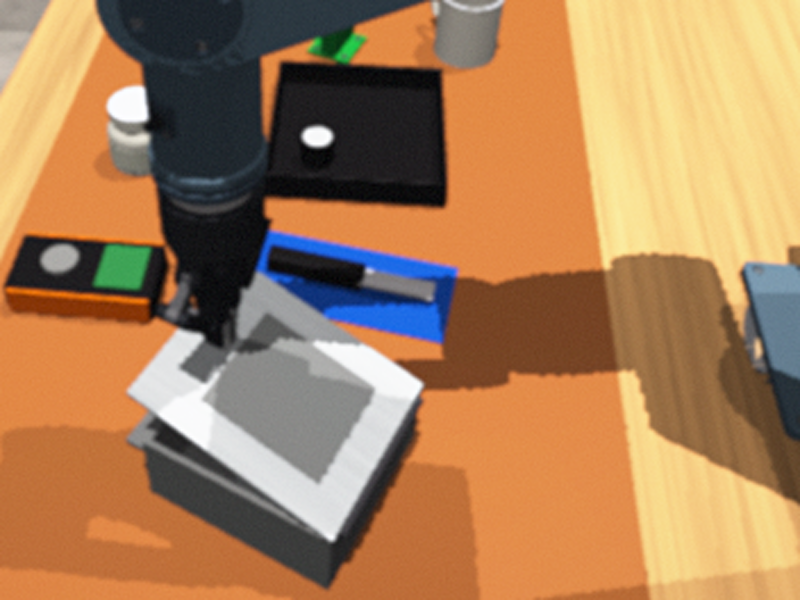

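The lid is coming down, with the finger on its top at about (225,345). Pressing it shut.

```bash
python3 -m inch '[0.058,-0.024,-0.3,0,0,0,-1,0.058,-0.024,-0.3,0,0,0,-1,0.02,-0.01,-0.3,0,0,0,-1,0,0,-0.3,0,0,0,-1,0,0,-0.1,0,0,0,-1,0,0,0,0,0,0,-1,0,0,0,0,0,0,-1]'; python3 st.py
```

```text
time: 31.9
ee_pos: [0.5961, 0.1589, 0.0819]
tool_rot: [0.981, -0.194, -0.0, -0.0]
force: [0.0, -0.2, -0.5]
grip_width: 0.001
finger_force: 0.0
t 31.9 p [596.1 158.9  81.9] yawY -112.4 z [-0.  0. -1.] w 0.001 ff 0.0 F [ 0.  -0.2 -0.5] q [0.08 0.51 1.55 0.   1.08 2.04]
```

```bash
python3 -m inch '[0,0,-0.05,0,0,0,-1,0,0,-0.05,0,0,0,-1,0,0,0,0,0,0,-1,0,0,0,0,0,0,-1]'; python3 st.py; python3 -m inch '[0,0,-0.04,0,0,0,-1,0,0,0,0,0,0,-1,0,0,0,0,0,0,-1]'; python3 st.py
```

```text
time: 32.3
ee_pos: [0.5965, 0.159, 0.0799]
tool_rot: [0.981, -0.194, 0.001, -0.0]
force: [-3.7, -0.1, 10.2]
grip_width: 0.002
finger_force: 5.1
t 32.3 p [596.5 159.   79.9] yawY -112.4 z [ 0.002  0.    -1.   ] w 0.002 ff 5.1 F [-3.7 -0.1 10.2] q [ 0.08  0.51  1.56 -0.    1.08  2.04]
time: 32.6
ee_pos: [0.5966, 0.159, 0.0798]
tool_rot: [0.981, -0.194, 0.001, -0.0]
force: [-6.3, -0.9, 19.3]
grip_width: -0.002
finger_force: 9.4
t 32.6 p [596.6 159.   79.8] yawY -112.4 z [ 0.003  0.    -1.   ] w -0.002 ff 9.4 F [-6.3 -0.9 19.3] q [ 0.08  0.51  1.56 -0.    1.07  2.04]
```

Firmly shut (19 N on the stop). Retreating upward and taking a final look at the scene.

```bash
python3 -m inch '[0,0,0.3,0,0,0,-1,0,0,0.8,0,0,0,-1,0,0,1,0,0,0,-1,0,0,1,0,0,0,-1,-0.3,0.5,1,0,0,0,-1,-0.5,0.8,0.5,0,0,0,-1,-0.5,0.8,0,0,0,0,-1,0,0,0,0,0,0,-1]'; python3 -m inch '[-0.5,0.8,0,0,0,0,-1,-0.5,0.8,0,0,0,0,-1,-0.5,0.8,0,0,0,0,-1,-0.5,0.8,0,0,0,0,-1,0,0,0,0,0,0,-1,0,0,0,0,0,0,-1,0,0,0,0,0,0,-1]'; python3 st.py; python3 - <<'E'
from h import *
a=cam('side')['pixels'][120:384,100:452]; cv2.imwrite('pics/m.png',cv2.resize(a,(800,600),interpolation=cv2.INTER_CUBIC))
c=cam('top')
for th,z in [('blade',.02),('capacitor',.03),('mug',.05),('jar',.04),('multimeter',.02)]:
    d=spotter.silhouettes('top',th)
    if d: print(th,ray(c,d[0]['position'],z).round(3))
E
```

```text
time: 33.4
ee_pos: [0.542, 0.2466, 0.2622]
tool_rot: [0.981, -0.192, 0.001, -0.001]
force: [0.2, 0.2, 0.4]
grip_width: -0.001
finger_force: 0.0
time: 34.1
ee_pos: [0.4647, 0.37, 0.2602]
tool_rot: [0.981, -0.195, 0.0, 0.0]
force: [0.4, -0.1, 0.5]
grip_width: 0.002
finger_force: 0.0
t 34.1 p [464.7 370.  260.2] yawY -112.4 z [ 0.    -0.001 -1.   ] w 0.002 ff 0.0 F [ 0.4 -0.1  0.5] q [ 0.49  0.32  1.38 -0.    1.44  2.45]
blade [ 0.508 -0.027  0.02 ]
capacitor [ 0.546 -0.203  0.03 ]
mug [ 0.382 -0.454  0.05 ]
jar [ 0.739 -0.199  0.04 ]
multimeter [0.75  0.015 0.02 ]
```

View pics/m.png

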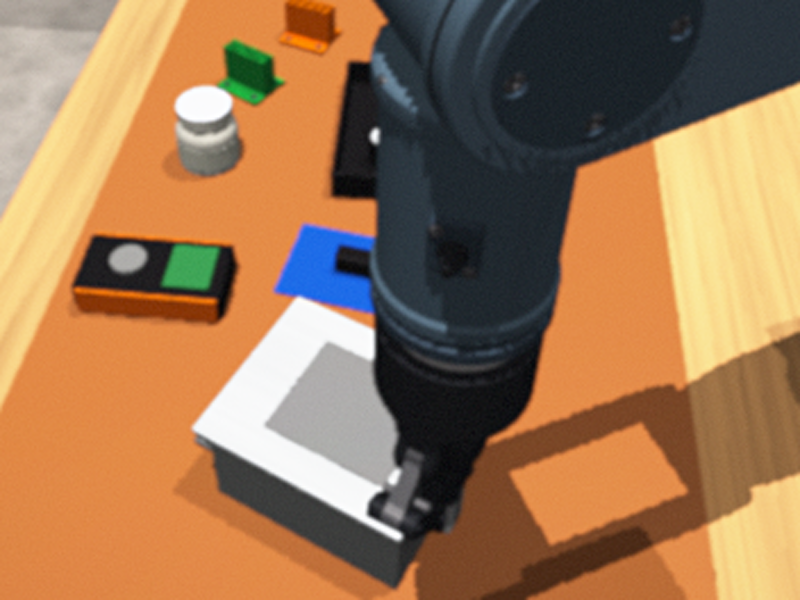

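The lid is shut (front corner at (195,430) as at the start). The blade is on the mat, the bystanders are unmoved, and the gripper is clear at z = 0.26.

```bash
python3 -c "
from workcell import ctrl; print(ctrl.finish_job())"
```

```text
the job is handed in; nothing more can be done
None
```

I handed in the job at about 34 s (limit 210 s); the call returned no verdict. I pried the lid open with the blade, stood both heat sinks on the case floor and pressed the lid shut; the blade lies on the mat, the capacitor is in the bin, and the mug, jar and multimeter look unmoved.

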